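# Turn the bush the right way round and lay it in the tube roller

### The job

Move the white bush from the open lane of its rest into the two open saddles of the tube-roller machine. Both ends look alike, but one is turned down thinner: feel which, and lay the bush, turned end for end if need be, so that the thin end lies between the posts of the sensor fork and the bush lies fully down in both saddles, holding down both sensor pins, and is let go. Never press hard on the fork, and leave the tip box, bottle and screwdriver where they stand.

Things in the scene. Friction and masses are not known exactly. Their poses are not given: they have to be found in the camera images.
- rest: Grey rest, fixed. Open lane: base 8 mm high, two V saddles (36 mm wide, 14 mm long, centred 20 mm either side of the middle) carry the white bush, its ends overhanging; fingers pass on both sides. Origin on the bench under the lane's middle; x runs along the bush. Beside it, over y = -80 to -150 mm, is a shut compartment 77 mm high (106 mm long); leave it.
- lane (a point): Middle of the bush as it starts (within 2 mm along x), on its axis, 45 mm above the bench, x along it. The bush: white bar with two dark bands, 80 mm long, 0.2 kg, 40 mm in diameter, except that one end is turned down to 32 mm over its last 12 mm (fingers closed there stop at 32 mm; the other end is 40 mm right to its face). Whether the thin end is at +x or -x varies; no pose tells it.
- machine: Open tube roller, fixed: white housing 260 x 240 mm, flat grey top 60 mm above the bench, a black roller along each long side (92 mm either side of the middle line; with brackets up to 94 mm above the bench). Amid the top two aluminium V saddles like the rest's, parallel to the rollers. Origin on the bench under the middle, x along the saddles, towards the fork.
- saddle (a point): Where the bush's middle lies when home: on the saddles' axis, midway between them, 92 mm above the bench (32 above the machine's top). x runs along the axis and points to the fork. On the -x side an end stop of this height stands 45 mm off, so the 80 mm bush has 5 mm to spare there and its shoulder 4 mm at the fork.
- fork: Delicate black sensor fork on the machine's top beyond the saddles: two posts 5 mm (along x) by 6 mm, 36 mm clear between them, tops level with the home bush's axis. Origin on the machine's top between the posts, 34.5 mm from the saddles' middle along x. The bush's 32 mm end passes between them with 2 mm to spare each side; the 40 mm end does not and would sit on them.
- pin_near (a joint): Sprung steel sensor pin, 6 mm thick, between the saddles, 8 mm from their middle on the side away from the fork. Value: how far it is pressed down, in m: 0 when free, 0.005 under a bush that is fully home. The spring takes under 0.4 N.
- pin_far (a joint): The same, 8 mm from the middle on the fork's side. With the bush the wrong way round on the fork's posts it stays up.
- tip_box: Pipette-tip box, 85 x 125 x 61 mm, a bystander; origin under its middle.
- bottle: Amber bottle, 60 mm in diameter, 140 mm tall, a bystander; origin under its middle.
- driver: Screwdriver 180 mm long lying on the bench, a bystander.

How it is judged (in metres and radians):
At the end, for the whole second after the job is handed in: The bush lies at rest and let go, fully down in both saddles, so that each sensor pin is held 5 mm down (within 1.2 mm) and still. Saddles, fork and end stop let it down only with the thin end between the fork's posts (value of joint pin_near between 0.0038 and 0.0062 m and value of joint pin_far between 0.0038 and 0.0062 m and velocity of joint pin_near between -0.01 and 0.01 m/s and velocity of joint pin_far between -0.01 and 0.01 m/s); the robot touches nothing.
It fails at once if anything presses on the sensor fork with more than 8 N (contact force between anything else and fork above 8 N).
It fails at once if the tip box, bottle or screwdriver is moved by more than 30 mm (distance of any of tip_box, bottle, driver from where it was at the start of the episode above 0.03 m).
It also fails if it takes over 45 s, if anything falls off the work surface, if the arm or the gripper's body presses on something with over 40 N, if the wrist force passes 120 N, or if a joint passes its speed limit or range.

### The arm

A 6-joint arm with a two-finger parallel gripper is mounted at the origin on the work surface. World frame = base frame: x ahead of the robot, y to its left, z up, the work surface at z = 0. Lengths are in m, angles in degrees, forces in N, time in s.
With the tool pointing down it reaches from about 0.375 to 0.9 m from the base axis. Payload 3.1 kg.
Tool frame: the origin (TCP) lies at the very end of the fingers, on their centre line; the grasp point (between the pads) lies 19 mm behind it (grasp_offset is the distance from the TCP to the grasp point, in m); z points along the fingers, y is the direction in which the jaws open and shut (so a half turn about z gives the same grasp; the last joint's range is limited). The gripper opens to 87 mm and grips with 3 to 60 N. Pads are 19 mm wide; open, the fingers measure 117 mm over their backs; the gripper's body (75 mm by 190 mm) begins 51 mm behind the grasp point.
Start: joints at [-76.862, 30.224, 82.088, -0, 67.689, -10.227], TCP at [0.248, -0.574, 0.223] pointing down, gripper open.
Joint ranges: [-176.69, 176.69], [-43.24, 126.21], [12.49, 139.97], [-82, 262], [0, 151.66], [-163.58, 163.58]. Speed limits (degrees/s): [159.86, 159.86, 180, 180, 180, 180].

### API

Orientations are given as a 3x3 rotation matrix whose columns are the frame's x, y, z axes.
In Python, from rig import * gives the robot as it stands. The module is installed in compiled form; this text tells all that it offers.
- The arm moves only by the tool play_rows, never from a script. Its argument "plan" is a list that holds one entry, the list of rows, each a list of 7 numbers: the shift along the world's x, y, z each as a share of 5 cm, from -1 to 1, then the turn, a rotation vector about the world's x, y, z each as a share of pi rad, from -1 to 1, then the gripper's target within -1 to 1 (fully open at 1, half-way at 0, shut at -1). A call has 1 to 12 rows; each row shifts and turns the commanded pose from where the row before left it; what a row does not reach is not made up. A row lasts 1/10 s, in which the tool goes at most 50 mm and 8.59 degrees, less where a joint would pass 70% of its speed; a pose out of reach is approached as far as the arm can. A call with a number of a shift or a turn outside -1 to 1 is refused whole. A call with a gripper value outside its range is refused whole. The fingers move at their own pace and stop on an object; the grip force is fixed at half the most. Time passes only in rows, so rows that do not move let the fingers close. It gives the time, the measured TCP pose, the force and the opening at its end, in the units of the state.
- read_state(): the state, without advancing time (a new reading comes with each control period).
- capture(name): name is "scene" or "top" or "wrist"; returns the picture (420x560x3 uint8, red, green, blue); there is no depth.
- camera_params(name): a dict with "intrinsics" (3x3 intrinsics, pixels), "R" (3x3) and "t" (3): a world point X has camera coordinates R X + t; the wrist camera has in their place "mount" (4x4, takes a point from camera to tool coordinates, whose origin is the TCP and whose axes are the flange's). Camera axes: x right, y down, z forward; pixel columns grow to the right and rows downward; lengths in m; the calibration is good to about 2 mm. A picture is of the moment at which its call begins: read the wrist's pose just before it. camera_params takes no time and is no camera call.
- hand_in(): hands the job in, once; it reports no verdict.
The state is a dict: "time_s": time; "joint_positions": joint angles; "qvel": joint speeds; "tau": joint torques, N m; "position": TCP position; "tcp_rot": TCP orientation; "force": force on the tool from outside, world axes, zero at the start; "moment": the same for the moment, N m; "opening": opening from 0.0 (shut) to 1.0 (fully open).
Only numpy, scipy, OpenCV 4.12 (cv2) and the standard library are available. Lean on these libraries where they do the work, as an engineer would, in place of code of your own. Each camera call takes 0.05 s, during which the arm holds its last target. There are 200 camera calls.

## Working session

There is one attempt and no reset: what is moved stays moved. The work goes in short steps, Python scripts to look and compute and a tool call to move; the robot and the scene stay as the last step left them, time stands still between calls to the robot, and variables do not carry over. Pictures are saved under pics/ and viewed, about 8 in all and at most 12, crops included, and the job is handed in when it is done.

Besides the shell and the picture viewer there is one more tool, called after ">>>" as name(argument=value, ...), one argument or row to a line, values as JSON. play_rows: Moves the arm, as the interface text tells. Its arguments: {"type":"object","properties":{"plan":{"type":"array"}},"required":["plan"]}

```bash
mkdir -p pics; python3 - <<'E'
from rig import *
import cv2, numpy as np
s=read_state(); print({k:np.round(v,3).tolist() for k,v in s.items()})
for n in ("scene","top"):
    cv2.imwrite(f"pics/{n}0.png",capture(n)[:,:,::-1])
for n in ("scene","top","wrist"): print(n,{k:np.round(v,4).tolist() for k,v in camera_params(n).items()})
E
```

```text
{'time_s': 0.0, 'joint_positions': [-76.863, 30.278, 82.155, -0.001, 67.689, -10.228], 'qvel': [0.018, 0.066, -0.097, 0.051, 0.05, -0.005], 'tau': [-0.0, -44.004, -17.659, 0.064, 0.058, -0.0], 'position': [0.248, -0.573, 0.222], 'tcp_rot': [[0.918, 0.397, -0.0], [0.397, -0.918, 0.002], [0.0, -0.002, -1.0]], 'force': [-0.205, -0.703, -0.12], 'moment': [-0.005, -0.042, 0.003], 'opening': 1.001}
scene {'intrinsics': [[463.175, 0.0, 284.6283], [0.0, 463.175, 205.5114], [0.0, 0.0, 1.0]], 'R': [[0.6545, 0.7559, -0.0135], [0.6552, -0.576, -0.4889], [-0.3773, 0.3111, -0.8723]], 't': [-0.3818, -0.4092, 1.2283]}
top {'intrinsics': [[425.4192, 0.0, 285.3376], [0.0, 425.4192, 210.4578], [0.0, 0.0, 1.0]], 'R': [[0.0012, -0.9998, -0.0211], [-0.9837, 0.0026, -0.1798], [0.1798, 0.021, -0.9835]], 't': [-0.0222, 0.6413, 0.8465]}
wrist {'intrinsics': [[323.9276, 0.0, 279.5824], [0.0, 323.9276, 209.9057], [0.0, 0.0, 1.0]], 'mount': [[-0.0004, -0.9661, -0.258, 0.0698], [1.0, -0.0003, -0.0005, -0.0006], [0.0005, -0.258, 0.9661, -0.162], [0.0, 0.0, 0.0, 1.0]]}
```

View pics/top0.png

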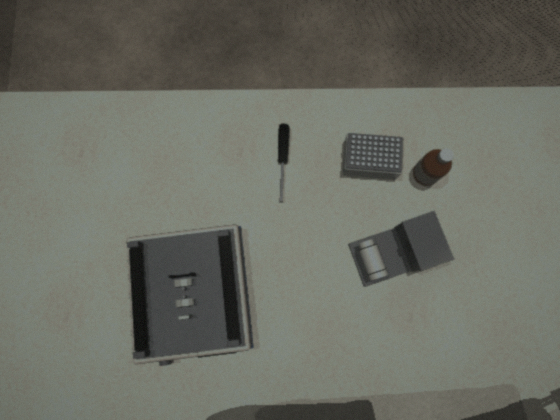

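View pics/scene0.png

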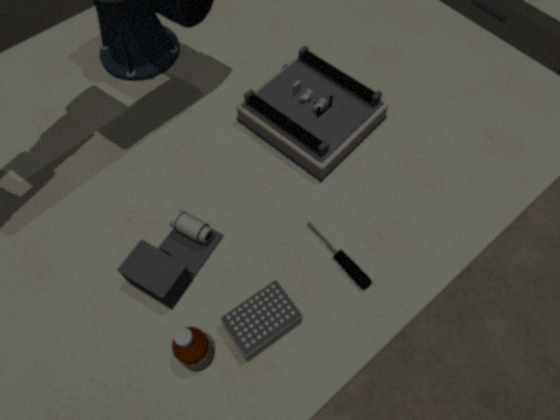

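The top view shows the bush at about (372,259), the saddles at (183,283) and (185,302), the fork at (183,276) and the end stop at (184,317). The fork points roughly to world +x. I'll zoom in on both places.

```bash
cat > h.py <<'E'
from rig import *
import cv2, numpy as np
def back(uv,z,name="top",st=None):
    c=camera_params(name); ray=np.linalg.inv(c["intrinsics"])@np.array([*uv,1.])
    if name=="wrist":
        M=np.array(c["mount"]); Rt=np.array(st["tcp_rot"]); p=np.array(st["position"])
        o=Rt@M[:3,3]+p; d=Rt@M[:3,:3]@ray
    else:
        R=np.array(c["R"]); o=-R.T@c["t"]; d=R.T@ray
    return o+d*(z-o[2])/d[2]
def proj(X,name="top",st=None):
    c=camera_params(name)
    if name=="wrist":
        M=np.array(c["mount"]); q=np.array(st["tcp_rot"]).T@(np.array(X)-st["position"])
        q=M[:3,:3].T@(q-M[:3,3])
    else: q=np.array(c["R"])@X+c["t"]
    q=np.array(c["intrinsics"])@q; return q[:2]/q[2]
E
python3 - <<'E'
from h import *
i=cv2.imread("pics/top0.png")
a=cv2.resize(i[225:295,340:420],None,fx=5,fy=5,interpolation=cv2.INTER_CUBIC)
b=cv2.resize(i[260:330,145:225],None,fx=5,fy=5,interpolation=cv2.INTER_CUBIC)
cv2.imwrite("pics/crop.png",cv2.convertScaleAbs(np.hstack([a,b]),alpha=1.4))
print("bush",back((372,259),.06)); 
for n,uv,z in(("fork",(183,276),.09),("s1",(183,283),.08),("s2",(185,302),.08),("stop",(184,317),.09)):print(n,back(uv,z))
E
```

```text
bush [ 0.53837143 -0.20218709  0.06      ]
fork [0.50253143 0.18148276 0.09      ]
s1 [0.48882613 0.18346106 0.08      ]
s2 [0.45128835 0.17775366 0.08      ]
stop [0.42271402 0.17593641 0.09      ]
```

View pics/crop.png

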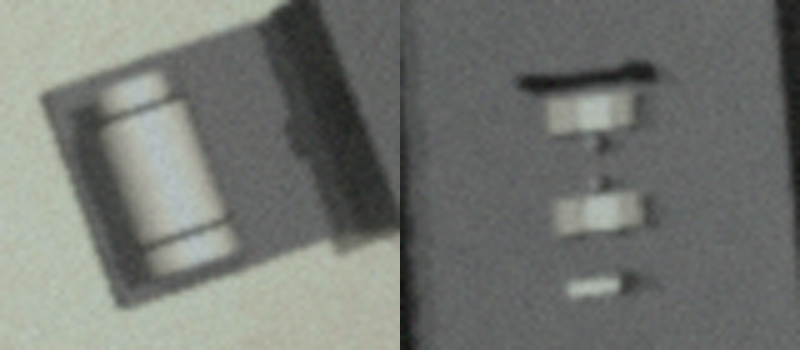

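The zoomed bush axis runs from about (367,240) to (379,279), a yaw of about 17°. The saddle yaw is about 5°. I'll move above the bush for a close look.

>>> play_rows(
  plan=[
    [[0.44,0.56,-0.04,0,0,-0.003,1],[0.53,0.675,-0.04,0,0,-0.003,1],[0.53,0.675,-0.04,0,0,-0.003,1],[0.53,0.675,-0.04,0,0,-0.003,1],[0.53,0.675,-0.04,0,0,-0.003,1],[0.53,0.675,-0.04,0,0,-0.003,1],[0.53,0.675,-0.04,0,0,-0.003,1],[0.53,0.675,-0.04,0,0,-0.003,1],[0.53,0.675,-0.04,0,0,-0.003,1],[0.53,0.675,-0.04,0,0,-0.003,1],[0.53,0.675,-0.04,0,0,-0.003,1],[0,0,0,0,0,0,1]],
  ],
)

```text
time_s: 1.3
position: [0.537, -0.2036, 0.1999]
tcp_rot: [[0.952, 0.305, 0.0], [0.305, -0.952, 0.002], [0.001, -0.002, -1.0]]
force: [0.4, -1.1, -0.2]
opening: 0.996
```

```bash
python3 - <<'E'
from h import *
import json
s=read_state(); i=capture("wrist")[:,:,::-1]; cv2.imwrite("pics/w1.png",i)
json.dump({k:np.array(s[k]).tolist() for k in("position","tcp_rot")},open("w1.json","w"))
print(s["position"],s["tcp_rot"],s["force"],s["time_s"])
E
```

```text
[ 0.5369806  -0.20364071  0.19991521] [[ 9.52372964e-01  3.04935540e-01  2.34301768e-04]
 [ 3.04934378e-01 -9.52370975e-01  2.13308896e-03]
 [ 8.73596837e-04 -1.96004959e-03 -9.99997698e-01]] [ 0.40958559 -1.13576014 -0.23221129] 1.3
```

View pics/w1.png

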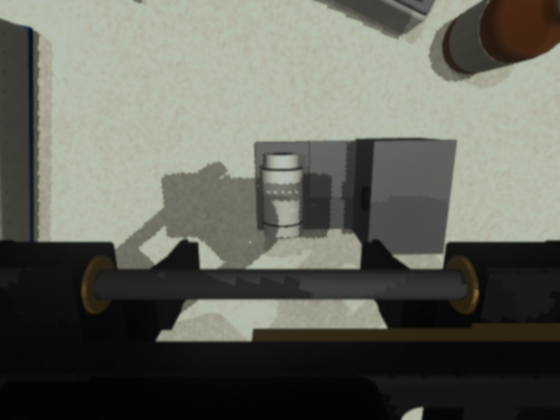

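The wrist view shows the bush upright in the frame, with sides near u≈262 and 303, ends near v≈152 and 237, and bands at v≈167 and 225.

```bash
python3 - <<'E'
from h import *
import json
s={k:np.array(v) for k,v in json.load(open("w1.json")).items()}
for uv,z in(((282,167),.065),((283,225),.065),((262,180),.045),((302,180),.045),((263,215),.045),((303,215),.045),((282,153),.06),((283,238),.045),((255,142),.008),((309,142),.008)):
    X=back(uv,z,"wrist",s); print(uv,X.round(4),"tool",(s["tcp_rot"].T@(X-s["position"])).round(4))
i=cv2.imread("pics/w1.png")[130:250,230:350]; cv2.imwrite("pics/w1c.png",cv2.convertScaleAbs(cv2.resize(i,None,fx=5,fy=5,interpolation=cv2.INTER_CUBIC),alpha=1.3))
E
```

```text
(282, 167) [ 0.5671 -0.1953  0.065 ] tool [0.0311 0.0015 0.1349]
(283, 225) [ 0.5144 -0.2133  0.065 ] tool [-0.0246  0.0026  0.1349]
(262, 180) [ 0.5464 -0.1813  0.045 ] tool [ 0.0157 -0.0181  0.155 ]
(302, 180) [ 0.5585 -0.219   0.045 ] tool [0.0157 0.0215 0.1549]
(263, 215) [ 0.5123 -0.1928  0.045 ] tool [-0.0203 -0.0176  0.1549]
(303, 215) [ 0.5248 -0.2315  0.045 ] tool [-0.0203  0.0231  0.1549]
(282, 153) [ 0.5788 -0.1916  0.06  ] tool [0.0433 0.0016 0.14  ]
(283, 238) [ 0.495  -0.2198  0.045 ] tool [-0.0451  0.0028  0.1549]
(255, 142) [ 0.5768 -0.1621  0.008 ] tool [ 0.0505 -0.027   0.192 ]
(309, 142) [ 0.5945 -0.2172  0.008 ] tool [0.0504 0.0308 0.1919]
```

View pics/w1c.png

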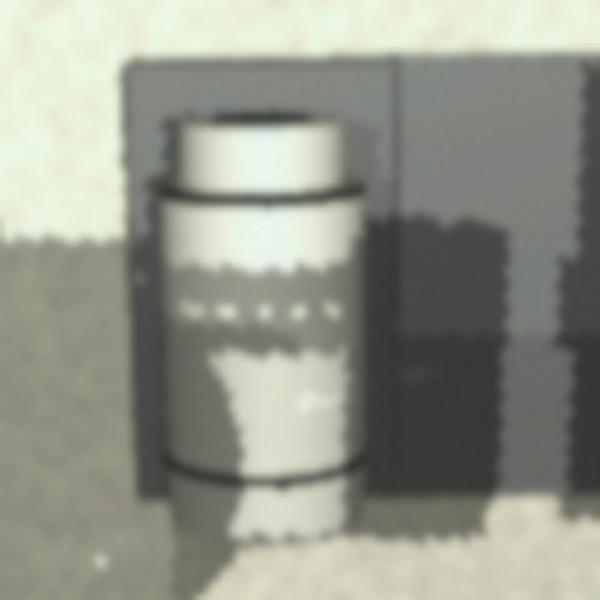

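The bush middle is at about (0.5408, -0.2047) with yaw 18.7°. The far (+x) end looks thinner, and I'll confirm it by feel by closing the fingers at 39.5 mm out on that end.

>>> play_rows(
  plan=[
    [[0.41,0.116,0,0,0,0.005,1],[0.41,0.116,0,0,0,0,1],[0,0,-0.5,0,0,0,1],[0,0,-0.6,0,0,0,1],[0,0,-0.6,0,0,0,1],[0,0,-0.6,0,0,0,1],[0,0,-0.6,0,0,0,1],[0,0,-0.58,0,0,0,1],[0,0,0,0,0,0,1],[0,0,0,0,0,0,1]],
  ],
)

```text
time_s: 2.35
position: [0.5752, -0.1975, 0.0264]
tcp_rot: [[0.95, 0.313, -0.001], [0.313, -0.95, 0.0], [-0.001, -0.001, -1.0]]
force: [-0.2, 0.0, -0.2]
opening: 1.002
```

>>> play_rows(
  plan=[
    [[0,0,0,0,0,0,-1],[0,0,0,0,0,0,-1],[0,0,0,0,0,0,-1],[0,0,0,0,0,0,-1],[0,0,0,0,0,0,-1],[0,0,0,0,0,0,-1],[0,0,0,0,0,0,-1],[0,0,0,0,0,0,-1],[0,0,0,0,0,0,-1],[0,0,0,0,0,0,-1]],
  ],
)

```text
time_s: 3.35
position: [0.5752, -0.1939, 0.0266]
tcp_rot: [[0.95, 0.313, -0.002], [0.313, -0.95, 0.004], [-0.0, -0.005, -1.0]]
force: [0.5, 7.1, 3.6]
opening: 0.354
```

The opening is 0.354, or about 31 mm, so the thin end is at +x, which agrees with the picture. No end-for-end turn is needed. I'll open, slide to the middle and look at the reading.

>>> play_rows(
  plan=[
    [[0,0,0,0,0,0,1],[0,0,0,0,0,0,1],[0,0,0,0,0,0,1],[0,0,0,0,0,0,1],[0,0,0,0,0,0,1],[-0.23,-0.05,0,0,0,0,1],[-0.23,-0.05,0,0,0,0,1],[-0.23,-0.05,0,0,0,0.003,1],[0,0,0,0,0,0,1],[0,0,0,0,0,0,1]],
  ],
)

```text
time_s: 4.35
position: [0.541, -0.2045, 0.0267]
tcp_rot: [[0.947, 0.322, 0.0], [0.322, -0.947, 0.0], [0.0, 0.0, -1.0]]
force: [0.7, -1.3, -0.3]
opening: 0.994
```

```bash
python3 - <<'E'
from h import *
s=read_state(); print(s["position"],s["tcp_rot"][0],s["force"],s["opening"],s["time_s"])
E
```

```text
[ 0.54099229 -0.20447136  0.02667944] [9.46630350e-01 3.22321191e-01 1.73272640e-04] [ 0.74606996 -1.2632027  -0.25447822] 0.9942277857390636 4.35
```

>>> play_rows(
  plan=[
    [[0,0,0,0,0,0,-1],[0,0,0,0,0,0,-1],[0,0,0,0,0,0,-1],[0,0,0,0,0,0,-1],[0,0,0,0,0,0,-1],[0,0,0,0,0,0,-1],[0,0,0,0,0,0,-1],[0,0,0,0,0,0,-1],[0,0,0,0,0,0,-1]],
  ],
)

```text
time_s: 5.25
position: [0.5419, -0.2046, 0.0267]
tcp_rot: [[0.946, 0.323, 0.001], [0.323, -0.946, -0.001], [0.001, 0.001, -1.0]]
force: [0.5, -1.6, -0.4]
opening: 0.45
```

>>> play_rows(
  plan=[
    [[0,0,0.2,0,0,0,-1],[0,0,0.4,0,0,0,-1],[0,0,0.6,0,0,0,-1],[0,0,0.6,0,0,0,-1],[0,0,0.6,0,0,0,-1],[0,0,0.6,0,0,0,-1],[0,0,0.6,0,0,0,-1],[0,0,0.4,0,0,0,-1],[0,0,0,0,0,0,-1],[0,0,0,0,0,0,-1]],
  ],
)

```text
time_s: 6.25
position: [0.5407, -0.2035, 0.2264]
tcp_rot: [[0.946, 0.323, -0.001], [0.323, -0.946, 0.001], [-0.001, -0.001, -1.0]]
force: [-1.3, -0.3, -2.9]
opening: 0.444
```

The opening of 0.45 (39 mm) confirms the full body diameter. I'll carry the bush to just short of the machine for a close look.

>>> play_rows(
  plan=[
    [[-0.15,0.35,0,0,0,-0.006,-1],[-0.25,0.64,0,0,0,-0.0065,-1],[-0.25,0.66,0,0,0,-0.0065,-1],[-0.25,0.66,0,0,0,-0.0065,-1],[-0.25,0.66,0,0,0,-0.0065,-1],[-0.25,0.66,0,0,0,-0.0065,-1],[-0.25,0.66,0,0,0,-0.0065,-1],[-0.25,0.66,0,0,0,-0.0065,-1],[-0.25,0.66,0,0,0,-0.0065,-1],[-0.25,0.66,0,0,0,-0.0065,-1],[-0.25,0.66,0,0,0,-0.0065,-1],[-0.15,0.4,0,0,0,-0.006,-1]],
  ],
)

```text
time_s: 7.45
position: [0.3982, 0.164, 0.2248]
tcp_rot: [[0.996, 0.088, -0.006], [0.088, -0.996, -0.0], [-0.006, -0.0, -1.0]]
force: [0.6, -0.5, -2.6]
opening: 0.45
```

>>> play_rows(
  plan=[
    [[0,0,0,0,0,0,-1],[0,0,0,0,0,0,-1],[0,0,0,0,0,0,-1]],
  ],
)

```text
time_s: 7.75
position: [0.4014, 0.1617, 0.2259]
tcp_rot: [[0.996, 0.087, -0.001], [0.087, -0.996, -0.001], [-0.001, 0.0, -1.0]]
force: [0.9, -0.9, -2.5]
opening: 0.446
```

```bash
python3 - <<'E'
from h import *
import json
s=read_state(); i=capture("wrist")[:,:,::-1]; cv2.imwrite("pics/w2.png",i)
cv2.imwrite("pics/w2c.png",cv2.convertScaleAbs(cv2.resize(i[60:240,170:390],None,fx=3.6,fy=3.3,interpolation=cv2.INTER_CUBIC),alpha=1.3))
json.dump({k:np.array(s[k]).tolist() for k in("position","tcp_rot")},open("w2.json","w"))
print(s["position"],s["tcp_rot"],s["force"],s["time_s"])
E
```

```text
[0.40135513 0.16167759 0.22589743] [[ 9.96228513e-01  8.67580760e-02 -1.33682908e-03]
 [ 8.67574037e-02 -9.96229314e-01 -5.53036517e-04]
 [-1.37976870e-03  4.34970926e-04 -9.99998954e-01]] [ 0.9144644  -0.92429914 -2.48665435] 7.75
```

View pics/w2c.png

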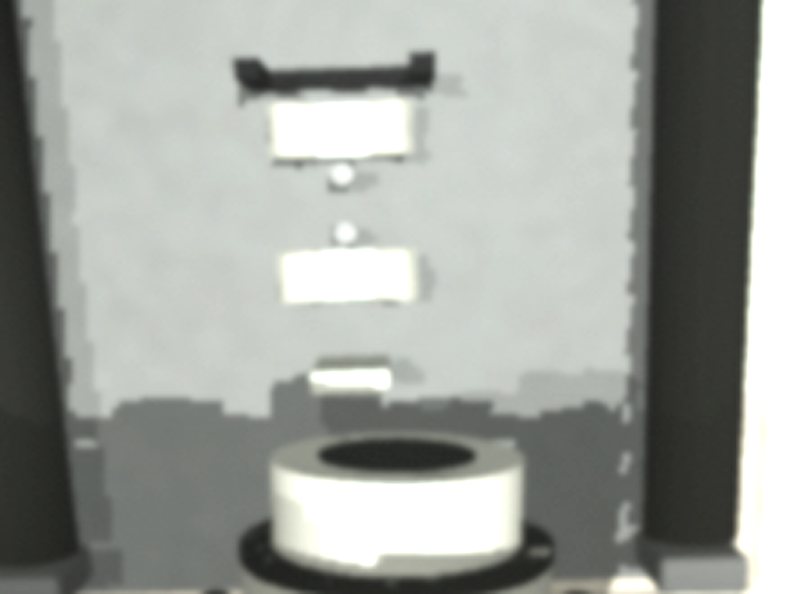

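The crop shows the fork post tops at (250,65) and (423,60), the pins at (342,172) and (346,231), the end stop at (350,378), and the held thin end with its face centre at (397,455).

```bash
python3 - <<'E'
from h import *
import json
s={k:np.array(v) for k,v in json.load(open("w2.json")).items()}
P={}
for n,c,z in(("forkL",(250,65),.092),("forkR",(423,60),.092),("pinF",(342,173),.077),("pinN",(346,232),.077),("sFl",(272,128),.08),("sFr",(412,128),.08),("sNl",(282,275),.08),("sNr",(416,275),.08),("stop",(351,378),.088),("face",(397,455),s["position"][2]+.019),("roll",(395,500),s["position"][2]+.019)):
    X=back((170+c[0]/3.6,60+c[1]/3.3),z,"wrist",s); P[n]=X; print(n,X.round(4),"tool",(s["tcp_rot"].T@(X-s["position"])).round(4))
f=(P["forkL"]+P["forkR"])/2; p=(P["pinF"]+P["pinN"])/2
sf=(P["sFl"]+P["sFr"])/2; sn=(P["sNl"]+P["sNr"])/2
print("fork",f,"mid",p,"stop->fork",f-P["stop"])
for a,b in((sn,sf),(P["stop"],f),(p,f),(P["pinN"],P["pinF"])): d=b-a; print(np.hypot(*d[:2]),np.degrees(np.arctan2(d[1],d[0])))
# top view check
for n,uv,z in(("stop",(145+594/5-80,260+286/5),.09),("sF",(145+192/5,260+113/5),.08),("sN",(145+201/5,260+213/5),.08)): print(n,back(uv,z))
E
```

```text
forkL [0.5034 0.2054 0.092 ] tool [ 0.1056 -0.0347  0.1337]
forkR [0.5081 0.1646 0.092 ] tool [0.1068 0.0063 0.1338]
pinF [0.479  0.1823 0.077 ] tool [ 0.0793 -0.0139  0.1488]
pinN [0.4631 0.1801 0.077 ] tool [ 0.0634 -0.0131  0.1488]
sFl [0.4891 0.2005 0.08  ] tool [ 0.091  -0.0311  0.1458]
sFr [0.4921 0.1656 0.08  ] tool [0.091  0.0039 0.1458]
sNl [0.45   0.1956 0.08  ] tool [ 0.0516 -0.0296  0.1458]
sNr [0.453 0.161 0.08 ] tool [0.0516 0.0051 0.1458]
stop [0.4236 0.1754 0.088 ] tool [ 0.0236 -0.0118  0.1379]
face [0.4383 0.165  0.2449] tool [ 0.0371 -0.0001 -0.0191]
roll [0.4319 0.1647 0.2449] tool [ 0.0307 -0.0004 -0.019 ]
fork [0.50575069 0.18499043 0.092     ] mid [0.47105902 0.18120592 0.077     ] stop->fork [0.08211285 0.00963162 0.004     ]
0.03939740163588987 6.923213813062324
0.08267579799960328 6.690070164709511
0.034897488889601244 6.22577539005533
0.015983351403676387 8.000000770474166
stop [0.42233027 0.17631527 0.09      ]
sF [0.48962373 0.18268411 0.08      ]
sN [0.45011324 0.1772993  0.08      ]
```

The measurements agree with the given sizes: pins 16.0 mm apart, middle to fork 34.9 mm, posts 41 mm between centres. The saddle middle is at about (0.471, 0.181) with yaw 6.7°. The bush sits about 2 mm back in the hand, so I'll aim the TCP at (0.4728, 0.1812).

>>> play_rows(
  plan=[
    [[0.2,0.05,0,0,0,0.0025,-1],[0.41,0.11,0,0,0,0.0025,-1],[0.41,0.11,0,0,0,0.0025,-1],[0.41,0.12,0,0,0,0.002,-1],[0,0,-0.4,0,0,0,-1],[0,0,-0.6,0,0,0,-1],[0,0,-0.6,0,0,0,-1],[0,0,-0.4,0,0,0,-1],[0,0,0,0,0,0,-1],[0,0,0,0,0,0,-1],[0,0,0,0,0,0,-1]],
  ],
)

```text
time_s: 8.9
position: [0.4745, 0.1818, 0.1276]
tcp_rot: [[0.993, 0.116, 0.003], [0.116, -0.993, 0.0], [0.003, -0.0, -1.0]]
force: [0.0, 0.4, -2.0]
opening: 0.454
```

```bash
python3 - <<'E'
from h import *
s=read_state(); i=capture("wrist")[:,:,::-1]
cv2.imwrite("pics/w3c.png",cv2.convertScaleAbs(cv2.resize(i[60:240,170:390],None,fx=3.6,fy=3.3,interpolation=cv2.INTER_CUBIC),alpha=1.3))
print(s["position"],s["tcp_rot"],s["force"],s["moment"],s["time_s"])
R=np.array(s["tcp_rot"]);R[:,2]=R[:,2]
for n,X in(("postL",[.5034,.2054,.092]),("postR",[.5081,.1646,.092])):
    p=proj(X,"wrist",s); print(n,((p-[170,60])*[3.6,3.3]).round())
for n,t in(("face",[.038,0,-.019]),("rimL",[.038,-.016,-.019]),("rimR",[.038,.016,-.019])):
    X=np.array(s["tcp_rot"])@t+s["position"]; p=proj(X,"wrist",s); print(n,((p-[170,60])*[3.6,3.3]).round())
E
```

```text
[0.47450557 0.18183983 0.12763304] [[ 9.93191730e-01  1.16454209e-01  2.93339466e-03]
 [ 1.16453347e-01 -9.93196055e-01  4.63616123e-04]
 [ 2.96742605e-03 -1.18856074e-04 -9.99995590e-01]] [ 0.04158121  0.44178801 -2.02273243] [ 0.03273614  0.00217816 -0.02506876] 8.9
postL [281. 420.]
postR [519. 420.]
face [398. 448.]
rimL [271. 448.]
rimR [526. 448.]
```

View pics/w3c.png

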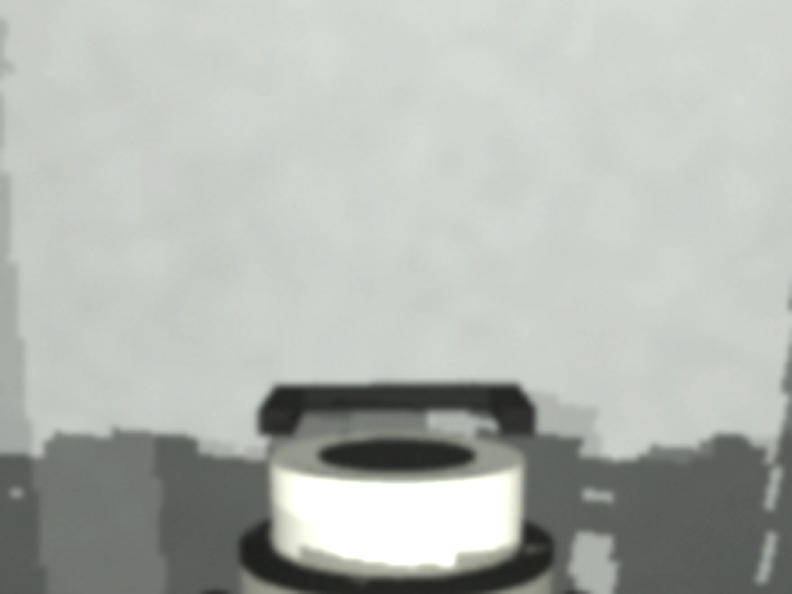

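The fork posts (centres u≈280 and 516) straddle the held bush (centre 397), so it is laterally centred. I'll shift 1.5 mm back and lower it gently.

>>> play_rows(
  plan=[
    [[-0.03,-0.01,-0.1,0,0,0,-1],[0,0,-0.16,0,0,0,-1],[0,0,-0.16,0,0,0,-1],[0,0,-0.16,0,0,0,-1],[0,0,-0.12,0,0,0,-1],[0,0,-0.1,0,0,0,-1],[0,0,-0.08,0,0,0,-1],[0,0,-0.05,0,0,0,-1],[0,0,0,0,0,0,-1],[0,0,0,0,0,0,-1],[0,0,0,0,0,0,-1]],
  ],
)

```text
time_s: 10.05
position: [0.4716, 0.1814, 0.0803]
tcp_rot: [[0.993, 0.117, 0.001], [0.117, -0.993, 0.0], [0.001, -0.0, -1.0]]
force: [0.4, 0.6, -1.9]
opening: 0.453
```

>>> play_rows(
  plan=[
    [[0.01,0,-0.03,0,0,0,-1],[0,0,-0.03,0,0,0,-1],[0,0,-0.02,0,0,0,-1],[0,0,-0.02,0,0,0,-1],[0,0,0,0,0,0,-1],[0,0,0,0,0,0,-1]],
  ],
)

```text
time_s: 10.65
position: [0.4719, 0.1814, 0.075]
tcp_rot: [[0.993, 0.117, -0.0], [0.117, -0.993, -0.0], [-0.0, 0.0, -1.0]]
force: [0.9, 0.1, -1.8]
opening: 0.453
```

>>> play_rows(
  plan=[
    [[0,0,-0.01,0,0,0,-1],[0,0,-0.01,0,0,0,-1],[0,0,0,0,0,0,-1],[0,0,0,0,0,0,-1],[0,0,0,0,0,0,-1]],
  ],
)

```text
time_s: 11.15
position: [0.4719, 0.1814, 0.0741]
tcp_rot: [[0.993, 0.117, 0.0], [0.117, -0.993, 0.0], [0.0, -0.0, -1.0]]
force: [-0.3, -0.2, -2.5]
opening: 0.449
```

The TCP is within about 0.5 mm of the expected home height with no side load. Now I'll release.

>>> play_rows(
  plan=[
    [[0,0,0,0,0,0,-0.05],[0,0,0,0,0,0,0.1],[0,0,0,0,0,0,0.3],[0,0,0,0,0,0,0.6],[0,0,0,0,0,0,1],[0,0,0,0,0,0,1],[0,0,0,0,0,0,1],[0,0,0,0,0,0,1],[0,0,0,0,0,0,1]],
  ],
)

```text
time_s: 12.05
position: [0.4719, 0.1814, 0.074]
tcp_rot: [[0.993, 0.117, 0.0], [0.117, -0.993, 0.0], [0.0, -0.0, -1.0]]
force: [0.1, -0.1, 0.1]
opening: 0.989
```

>>> play_rows(
  plan=[
    [[0,0,0.2,0,0,0,1],[0,0,0.5,0,0,0,1],[0,0,0.6,0,0,0,1],[0,0,0.6,0,0,0,1],[-0.3,0,0.6,0,0,0,1],[-0.5,0,0.3,0,0,0,1],[-0.4,0,0,0,0,0,1],[0,0,0,0,0,0,1],[0,0,0,0,0,0,1],[0,0,0,0,0,0,1]],
  ],
)

```text
time_s: 13.05
position: [0.4133, 0.1814, 0.2142]
tcp_rot: [[0.993, 0.117, 0.001], [0.117, -0.993, 0.0], [0.001, 0.0, -1.0]]
force: [0.1, -0.1, -0.1]
opening: 1.0
```

```bash
python3 - <<'E'
from h import *
s=read_state(); i=capture("wrist")[:,:,::-1]
cv2.imwrite("pics/w4c.png",cv2.convertScaleAbs(cv2.resize(i[60:240,170:390],None,fx=3.6,fy=3.3,interpolation=cv2.INTER_CUBIC),alpha=1.1))
print(s["position"],s["force"],s["opening"],s["time_s"])
a=np.radians(6.7);d=np.array([np.cos(a),np.sin(a),0]);m=np.array([.471,.181,0])
f=lambda X:((proj(X,"wrist",s)-[170,60])*[3.6,3.3]).round()
for n,t,z in(("band+",.028,.112),("band-",-.028,.112),("face+top",.04,.108),("end-top",-.04,.112)):print(n,f(m+d*t+[0,0,z]))
E
```

```text
[0.41328788 0.18143776 0.21416699] [ 0.11210476 -0.13627566 -0.06841068] 0.9997738111282933 13.05
band+ [430. 141.]
band- [428. 378.]
face+top [430.  88.]
end-top [428. 425.]
```

View pics/w4c.png

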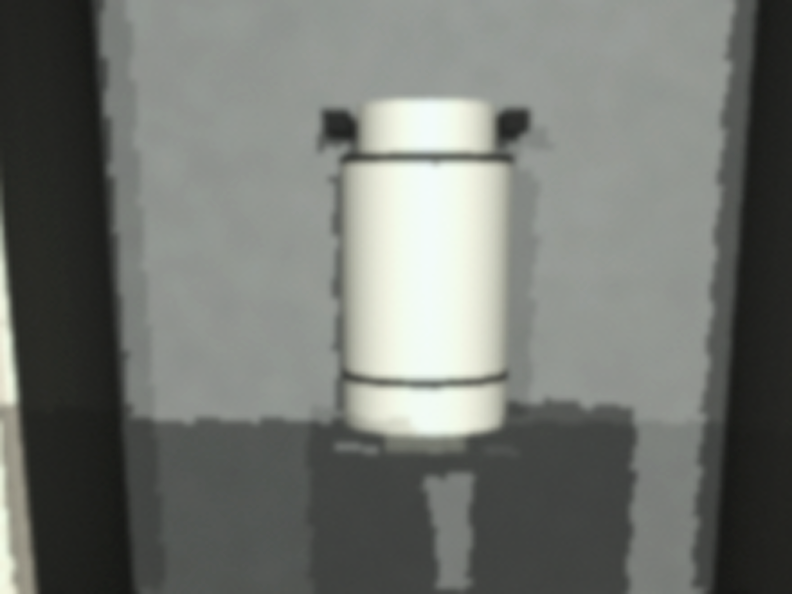

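The thin end lies centred between the posts, with face at v≈98 and the other end at v≈435. That matches an 80 mm bush lying level, about 2.4 mm toward the stop, inside the 5 mm to spare. The hand is clear, so I'll hand in.

```bash
python3 -c "
from rig import *
print(hand_in())"
```

```text
the job is handed in; nothing more can be done
None
```

I moved the bush into the machine's saddles, let it go with the thin end between the fork posts, and handed the job in at about 13 s of the 45 s. The hand-in gives no verdict, and I had no direct reading of the pins, so the pin depth is inferred.

- **Which end is thin:** the fingers closed to about 31 mm on the +x end and 39 mm on the body. The thin end already faced the fork, so I didn't turn the bush. I didn't feel the other end.
- **Placing:** I released it within about 0.5 mm of the expected home height. The wrist force showed little more than the bush's weight, with no sign of it touching the fork.
- **Last picture:** the thin end sits centred between both posts and the bush looks level. It lies about 2.4 mm toward the end stop, within the 5 mm to spare.
- **One disagreement:** the dark bands looked about 53 mm apart, where I had assumed 56 mm. The visible length still came out at 80 mm, so I put this down to my guess of where the bands are.
- **At hand-in:** the gripper was open and clear of everything. The arm kept away from the tip box, bottle and screwdriver, though I didn't photograph them again.

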